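# Set and lock the levelling screw of a chromatography module

## Robot

A 6-joint arm with a two-finger parallel gripper is mounted at the origin on the work surface. World frame = base frame: x ahead of the robot, y to its left, z up, the work surface at z = 0. Lengths are in mm, angles in rad, forces in N, time in s.
With the tool pointing down it reaches from about 300 to 825 mm from the base axis. Payload 5.4 kg.
Tool frame: the origin (TCP) lies at the very end of the fingers, on their centre line; the grasp point (between the pads) lies 19 mm behind it; z points along the fingers, y is the line along which they close (so a half turn about z gives the same grasp; the last joint's range is limited). The gripper opens to 92 mm and grips with 3 to 60 N. Pads are 20 mm wide; open, the fingers measure 128 mm over their backs; the gripper's body (75 mm by 189 mm) begins 69 mm behind the grasp point.
Start: joints at [0.931, 0.158, 1.597, -0, 1.386, -0.21], TCP at [239.603, 522.682, 214.601] pointing down, gripper open.
Joint ranges: [-2.91, 2.91], [-0.94, 2.29], [0.18, 2.7], [-1.29, 4.43], [0.17, 2.64], [-3, 3]. Speed limits (rad/s): [2.57, 2.57, 3.14, 3.14, 3.14, 3.14].

## Interface

Orientations are given as a unit quaternion [w, x, y, z].
In Python, from station import robot gives the robot as it stands.
- The arm moves only by the shell command python3 jog.py 'ROWS' [FORCE]. ROWS is a JSON list of rows, 1 to 12 of them, each an object with the fields finger_gap (the opening from 0.0 (shut) to 1.0 (fully open)), x, y, z (the shift in parts of the range, where 1.0 means 0.8 m), ax, ay, az (a rotation vector in fractions of the full range, 1 being 180 degrees); a field left out counts as zero (the opening has to be given); each row is the pose to reach, as a shift and turn from the pose commanded when the command began, along the tool's axes at that moment; what a row does not reach only later rows make up. A row lasts 1/12 s, in which the tool goes at most 41.7 mm and 0.125 rad, less where a joint would pass 70% of its speed; a pose out of reach is approached as far as the arm can. The fingers move at their own pace and stop on an object; FORCE is the grip in N (left out, the last holds). Time passes only in rows, so rows that do not move let the fingers close. It prints the time, the measured TCP pose, the force, the opening and the grip force at its end. No shift or turn number may pass 1 either way. Input that does not fit is refused with a message, and nothing moves.
- robot.get_obs(): the state, without advancing time (a new reading comes with each control period).
- robot.capture(name): name is "scene" or "top"; returns a dict with "img" (480x640x3 uint8, blue, green, red), "mtx" (3x3 intrinsics, pixels), "extrinsics" (4x4, takes a point from camera to world coordinates). Camera axes: x right, y down, z forward; pixel columns grow to the right and rows downward; lengths in mm; the calibration is good to about 2 mm. A picture is of the moment at which its call begins. There is no depth.
- robot.job_done(): hands the job in; it is judged then, once.
The state is a dict: "t": time; "joint_positions": joint angles; "joint_velocities": joint speeds; "effort": joint torques, N m; "position": TCP position; "orientation": TCP orientation; "wrist_force": force on the tool from outside, world axes, zero at the start; "torque": the same for the moment, N m; "grip_width": opening from 0.0 (shut) to 1.0 (fully open); "grip_force": force on a finger pad.
Only numpy, scipy, OpenCV 4.12 (cv2) and the standard library are available. Lean on these libraries where they do the work, as an engineer would, in place of code of your own. Each camera call takes 0.05 s, during which the arm holds its last target. There are 200 camera calls.

## Task

On the white levelling plate, turn the steel adjusting screw counterclockwise until its red pointer tip stands over the blue mark, then slide the green-knobbed fork fully home over the pointer bar's tail to hold the screw. With the screw held like that, push the yellow lever of the jam nut clockwise (seen from above) as far as it goes, then slide the fork fully back off the screw, leaving the pointer on the mark and the nut tight. Leave the bottles, vials, beaker, wrench and loose nut where they are.

Things in the scene. Friction and masses are not known exactly. Their poses are not given: they have to be found in the camera images.
- plate: Fixed white levelling plate, 270 x 250 mm (local x -155..115, y -125..125), 14 mm thick; position and yaw vary. Origin on the bench (z = 0) on the screw's vertical axis; local x points from screw to blue mark, the fork is on the -x side. On it: aluminium boss under the nut (radius 19 mm, to z 32 mm), grey fork guide block (local x -149..-77, y +-22, to z 58 mm).
- axis (a point): Point on the screw's vertical axis at mid height of its pointer bar (z 64 mm). The bar is 12 mm wide, z 58..70 mm, 45 mm long each side of the axis: red-tipped pointer one side, plain tail the other; a round head 24 mm wide on the axis reaches z 75 mm.
- mark (a point): top centre of the blue mark, a block 14 x 8 x 12 mm, top at z 26 mm, 55 mm from the screw's axis along the plate's +x
- screw (a joint): Angle of the adjusting screw, rad, positive counterclockwise from above; 0 = red pointer over the blue mark; range -1.5..0.35, starts at -1.35..-0.5. It stays where left (friction 0.1 N m). The jam nut rides on it and turns with it; the nut is stiffer on the screw (0.3 N m) than the screw in the plate, so pushing the nut turns the screw too unless the fork holds it.
- pointer_tip (a point): end of the red pointer tip, 45 mm from the axis, z 64 mm; turns with the screw
- nut (a joint): Angle of the jam nut relative to the screw, rad, positive clockwise from above (tightening); starts 0..0.4; 1.75 = tight, hard end stop. It stays where left (friction 0.3 N m). The brass hex nut (31 mm wide, z 33..45 mm) has a yellow lever (12 mm wide, z 35..43 mm) ending in an upright yellow post.
- nut_post (a point): Top centre of the yellow lever's upright post: 14 mm diameter, z 34..70 mm, 78 mm from the axis. In the plate frame its direction from the axis is 2.0 + screw - nut rad (counterclockwise from +x).
- fork (a joint): Slide of the holding fork, m, positive along the plate's +x towards the screw: 0 = fully back, 0.034 = home; starts 0..0.005; stays where left (friction 2 N). Home, its tines (slot 15 mm wide, flared mouth, z 59..70 mm) straddle the bar's tail and hold the screw within about 0.05 rad of the mark; the mouth takes the tail up to about 0.15 rad off.
- fork_post (a point): Top centre of the fork's green upright knob: 16 mm diameter, z 70..96 mm, on the plate's x axis, on the -x side of the screw: 129 mm from the axis when back, 95 mm when home. The fork's flat body (30 mm wide, top at z 70 mm) reaches from 35 mm behind the knob's centre, away from the screw, to 78 mm in front of it.
- vial_plate: amber glass vial with white cap, 27 mm across, 57 mm tall, standing on the plate's right part (-y); origin under its centre; leave alone
- spare_nut: loose spare brass hex nut, 31 mm across corners, 12 mm thick, lying on the plate's right part; origin under its centre; leave alone
- solvent_a: clear bottle with blue cap, 86 mm across, 180 mm tall, on the bench to one side of the plate (either side); origin under its centre; leave alone
- solvent_b: clear bottle with blue cap, 86 mm across, 180 mm tall, on the bench to one side of the plate (either side); origin under its centre; leave alone
- beaker: open glass beaker, 68 mm across, 85 mm tall, on the bench to the right; origin under its centre; leave alone
- wrench: steel wrench 160 mm long lying on the bench to the left; leave alone
- vial_b: amber glass vial with white cap, 27 mm across, 57 mm tall, on the bench to the near right; leave alone

How it is judged:
By the outcome, as a careful person would: the job done as asked, in the order asked, and still so for the second after the job is handed in, with the robot touching nothing.
It also fails if it takes over 59 s, if anything falls off the work surface, if the arm or the gripper's body presses on something with over 40 N, if the wrist force passes 120 N, or if a joint passes its speed limit or range.

## Working session

There is one attempt and no reset: what is moved stays moved. The work goes in short steps, Python scripts to look and compute and a shell command to move; the robot and the scene stay as the last step left them, time stands still between calls to the robot, and variables do not carry over. Pictures are saved under pics/ and viewed, at most 10 in all, crops included, and the job is handed in when it is done.

```bash
ls; mkdir -p pics
python3 - <<'E'
from station import robot
import cv2
for n in("scene","top"):
    c=robot.capture(n);cv2.imwrite(f"pics/{n}0.png",c["img"]);print(c["mtx"].tolist(),c["extrinsics"].round(3).tolist())
o=robot.get_obs();print(o["t"],o["position"],o["orientation"],o["grip_width"])
E
```

```text
jog.py
pics
station.py
[[517.1354854140777, 0.0, 322.96182452818147], [0.0, 517.1354854140777, 242.3380802321769], [0.0, 0.0, 1.0]] [[0.28, 0.55, -0.787, 1424.59], [0.96, -0.161, 0.229, -288.029], [-0.001, -0.82, -0.573, 743.696], [0.0, 0.0, 0.0, 1.0]]
[[461.3007790963287, 0.0, 322.78829125224263], [0.0, 461.3007790963287, 235.4846735176345], [0.0, 0.0, 1.0]] [[0.008, -0.997, 0.075, 394.178], [-1.0, -0.008, 0.004, -8.839], [-0.003, -0.075, -0.997, 1235.416], [0.0, 0.0, 0.0, 1.0]]
0.1 [239.2550431  522.22344989 213.71807771] [-3.62304184e-04  2.13246172e-01  9.76998109e-01 -7.95767212e-04] 0.9975591912722727
```

View pics/scene0.png

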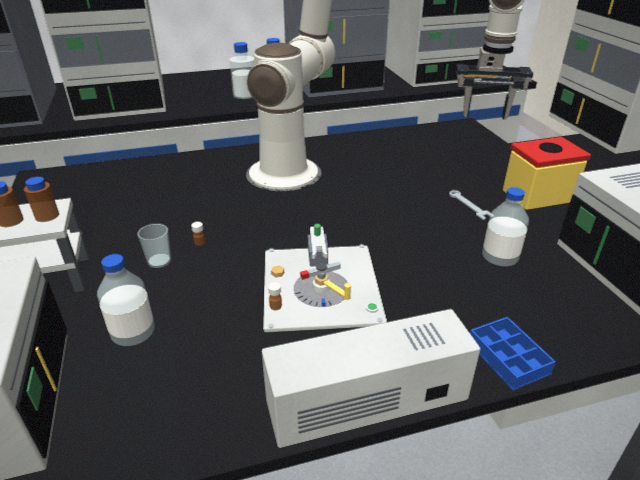

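View pics/top0.png

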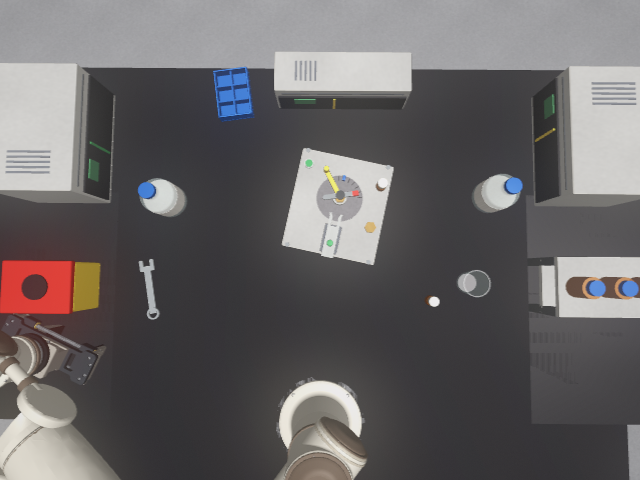

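The pictures show the plate with the screw at top (340,196), blue mark (344,178), red tip (357,193), yellow post (326,169) and green knob (330,243). The bottles stand well clear. Next I measure by colour.

```bash
cat > h.py <<'E'
from station import robot
import cv2,numpy as np
def ray(c,uv):
    E=c["extrinsics"];d=E[:3,:3]@np.linalg.inv(c["mtx"])@np.array([*uv,1.]);return E[:3,3],d
def onz(c,uv,z):
    o,d=ray(c,uv);return (o+d*(z-o[2])/d[2])[:2]
def proj(c,p):
    E=c["extrinsics"];q=c["mtx"]@(E[:3,:3].T@(np.asarray(p)-E[:3,3]));return q[:2]/q[2]
R={"red":[(0,8),(172,180)],"yellow":[(22,34)],"green":[(45,80)],"blue":[(105,128)]}
def blobs(img,col,roi):
    x0,y0,x1,y1=roi;h=cv2.cvtColor(img[y0:y1,x0:x1],cv2.COLOR_BGR2HSV)
    m=sum(cv2.inRange(h,(a,110,50),(b,255,255)) for a,b in R[col])
    n,l,s,c=cv2.connectedComponentsWithStats(m)
    return [(int(s[i,4]),(c[i]+[x0,y0]).round(1).tolist(),(s[i,:4]+[x0,y0,0,0]).tolist()) for i in range(1,n) if s[i,4]>4]
ROI={"top":(280,145,398,268),"scene":(255,215,390,335)}
E
python3 - <<'E'
from h import *
Z={"red":70,"yellow":70,"green":96,"blue":26}
for n in("top","scene"):
    c=robot.capture(n);img=c["img"]
    for k in R:
        for b in blobs(img,k,ROI[n]): print(n,k,b,onz(c,b[1],Z[k]).round(1))
    x0,y0,x1,y1=ROI[n]
    cv2.imwrite(f"pics/{n}c.png",cv2.resize(img[y0:y1,x0:x1],None,fx=4.8,fy=4.8,interpolation=2))
E
```

```text
top red (26, [355.1, 193.0], [353, 191, 6, 5]) [591.1 -85.8]
top yellow (110, [330.5, 178.7], [324, 166, 14, 27]) [627.6 -22.8]
top green (29, [308.7, 162.6], [306, 160, 6, 6]) [662.9  32.4]
top blue (10, [343.7, 177.1], [343, 175, 3, 5]) [641.  -58.4]
scene red (61, [304.3, 274.2], [300, 270, 9, 9]) [600.1 -88.5]
scene yellow (215, [339.1, 288.8], [323, 280, 28, 20]) [665.5 -33.1]
scene green (61, [317.0, 228.6], [314, 223, 7, 12]) [479.2 -26.7]
scene green (35, [371.7, 305.8], [368, 303, 8, 6]) [7.584e+02 3.000e-01]
scene blue (23, [323.0, 301.9], [321, 299, 5, 7]) [646.7 -61.4]
```

View pics/topc.png

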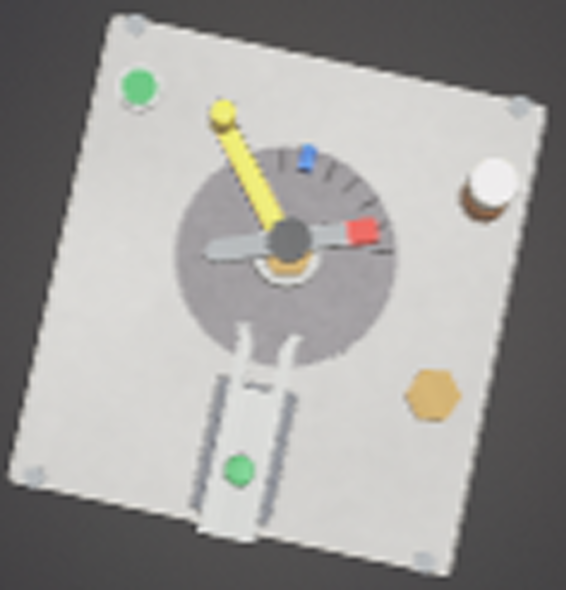

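View pics/scenec.png

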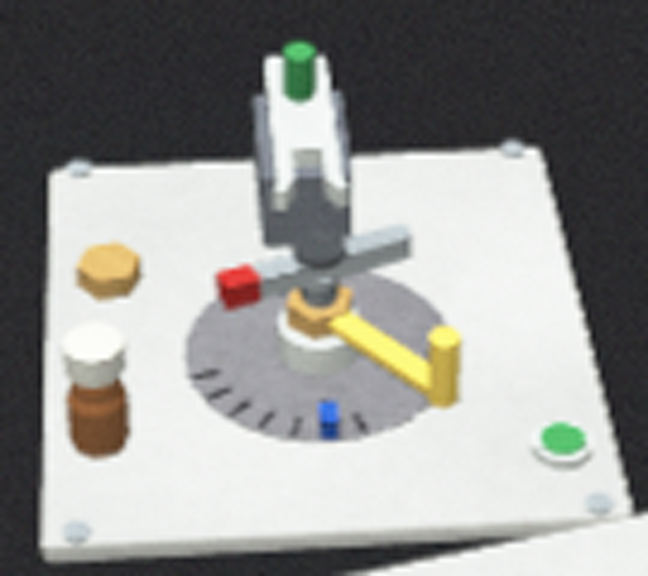

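The crops show (top, crop scale 4.8): head (289,239), knob (239,470), post top (222,113), mark (307,157), plate corners (115,15),(546,105),(448,575),(10,483).

Run:
```python
from h import *
c=robot.capture("top");s=robot.capture("scene")
f=lambda p,z,c=c,o=(280,145):onz(c,(o[0]+p[0]/4.8-.4,o[1]+p[1]/4.8-.4),z)
g=lambda p,z:f(p,z,s,(255,215))
C=[f(p,14) for p in((115,15),(546,105),(448,575),(10,483))]
for a in C: print("corner",a.round(1))
l=(C[0]+C[3])/2;r=(C[1]+C[2])/2
yaw1=np.arctan2(*((C[0]-C[3])+(C[1]-C[2]))[::-1]); d=l-r; yaw2=np.arctan2(d[1],d[0])-np.pi/2
yaw=(yaw1+yaw2)/2
u=np.array([np.cos(yaw),np.sin(yaw)]);A=np.mean(C,0)+20*u
print("yaws",yaw1,yaw2,"axis from corners",A.round(1))
S=[g(p,14) for p in((50,172),(540,150))]; 
d=S[1]-S[0];print("scene near corners",np.round(S,1),np.arctan2(d[1],d[0])-np.pi/2)
for n,p,z in(("head",(289,239),75),("knob",(239,470),96),("post",(222,113),70),("red",(380,231),64),("mark",(307,157),26)):
    w=f(p,z);q=w-A;print(n,w.round(1),"local",(u@q).round(1),(-u[1]*q[0]+u[0]*q[1]).round(1), "ang",np.arctan2(-u[1]*q[0]+u[0]*q[1],u@q).round(3))
for n,p,z in(("head",(322,240),75),("knob",(299,50),96),("post",(445,337),70),("mark",(330,408),26)):print("scene",n,g(p,z).round(1))
```

```text
corner [722.8  49.6]
corner [ 673.3 -192. ]
corner [ 410.5 -137.1]
corner [459.3 104.8]
yaws -0.20602520786833492 -0.20069290566943487 axis from corners [586.  -47.7]
scene near corners [[ 416.1 -139.6]
 [ 467.3  103. ]] -0.20801928267756464
head [586.4 -46.7] local 0.2 1.1 ang 1.41
knob [462.6 -20.8] local -126.4 1.4 ang 3.131
post [654.9 -10.7] local 60.0 50.1 ang 0.696
red [592.9 -95.6] local 16.4 -45.5 ang -1.225
mark [640.4 -58. ] local 55.3 0.9 ang 0.017
scene head [584.9 -46.3]
scene knob [464.7 -22.9]
scene post [658.2 -13.2]
scene mark [639.9 -58.7]
```

```bash
cat >> h.py <<'E'
A=np.array([586.,-47.]);YAW=-0.205
from scipy.spatial.transform import Rotation as Ro
def pose():
    o=robot.get_obs();return o["position"],Ro.from_quat(np.roll(o["orientation"],-1))
def to(r,ang,z,yaw,frame="plate"):
    "polar target in plate frame, tool x at plate-frame yaw"
    a=ang+YAW;t=np.array([*(A+r*np.array([np.cos(a),np.sin(a)])),z])
    p,q=pose();T=Ro.from_euler("z",yaw+YAW)*Ro.from_matrix(np.diag([1,-1,-1]))
    print(np.round(q.inv().apply(t-p),1),np.round((q.inv()*T).as_rotvec(),3))
E
python3 -c "
from h import *
to(33,-1.23,150,-1.23+np.pi)"
```

```text
[-570.  -401.2   64.4] [-1.000e-03  0.000e+00  1.005e+00]
```

The rows are not in the units I measure in: shifts go in shares of 0.8 m and turns go in shares of 180 degrees. I convert before sending: -570 mm / 800 = -0.7125, -401 mm / 800 = -0.5013, 1.005 rad / 3.1416 = 0.3199.

```bash
R="";  python3 jog.py '[{"finger_gap":0.45, "x":-0.3563, "y":-0.25, "az":0.1592}, {"finger_gap":0.45, "x":-0.3563, "y":-0.25, "az":0.1592}, {"finger_gap":0.45, "x":-0.3563, "y":-0.25, "az":0.1592}, {"finger_gap":0.45, "x":-0.3563, "y":-0.25, "az":0.1592}, {"finger_gap":0.45, "x":-0.3563, "y":-0.25, "az":0.1592}, {"finger_gap":0.45, "x":-0.7125, "y":-0.5013, "z":0.08, "az":0.3199}, {"finger_gap":0.45, "x":-0.7125, "y":-0.5013, "z":0.08, "az":0.3199}, {"finger_gap":0.45, "x":-0.7125, "y":-0.5013, "z":0.08, "az":0.3199}, {"finger_gap":0.45, "x":-0.7125, "y":-0.5013, "z":0.08, "az":0.3199}, {"finger_gap":0.45, "x":-0.7125, "y":-0.5013, "z":0.08, "az":0.3199}, {"finger_gap":0.45, "x":-0.7125, "y":-0.5013, "z":0.08, "az":0.3199}, {"finger_gap":0.45, "x":-0.7125, "y":-0.5013, "z":0.08, "az":0.3199}]' 10; python3 -c "
from h import *
to(33,-1.23,150,-1.23+np.pi)"
```

```text
t: 1.3
position: [491.0, 90.9, 176.7]
orientation: [0.0, 0.658, 0.753, 0.0]
wrist_force: [1.1, 0.5, 0.0]
grip_width: 0.45
grip_force: 0.0
[-182.5   75.4   26.8] [ 0.001  0.    -0.   ]
```

To row units: -182.5 mm / 800 = -0.2281, 75.4 mm / 800 = 0.0943.

```bash
python3 jog.py '[{"finger_gap":0.45, "x":-0.2281, "y":0.0943, "z":0.0335}, {"finger_gap":0.45, "x":-0.2281, "y":0.0943, "z":0.0335}, {"finger_gap":0.45, "x":-0.2281, "y":0.0943, "z":0.0335}, {"finger_gap":0.45, "x":-0.2281, "y":0.0943, "z":0.0335}, {"finger_gap":0.45, "x":-0.2281, "y":0.0943, "z":0.0335}, {"finger_gap":0.45, "x":-0.2281, "y":0.0943, "z":0.0335}, {"finger_gap":0.45, "x":-0.2281, "y":0.0943, "z":0.0335}, {"finger_gap":0.45, "x":-0.2281, "y":0.0943, "z":0.0335}]'; python3 -c "
from h import *
to(33,-1.23,58,-1.23+np.pi)"
```

```text
t: 1.97
position: [589.4, -77.0, 149.8]
orientation: [-0.0, 0.657, 0.754, 0.0]
wrist_force: [0.2, 0.5, -0.4]
grip_width: 0.451
grip_force: 0.0
[-2.8  0.8 91.8] [-0.001 -0.001  0.   ]
```

To row units: 92 mm / 800 = 0.115, 85 mm / 800 = 0.1063.

```bash
python3 jog.py '[{"finger_gap":0.45, "x":-0.0025, "y":0.0013, "z":0.0375}, {"finger_gap":0.45, "x":-0.0031, "y":0.0013, "z":0.075}, {"finger_gap":0.45, "x":-0.0031, "y":0.0013, "z":0.1063}, {"finger_gap":0.45, "x":-0.0031, "y":0.0013, "z":0.115}, {"finger_gap":0.45, "x":-0.0031, "y":0.0013, "z":0.115}, {"finger_gap":0, "x":-0.0031, "y":0.0013, "z":0.115}, {"finger_gap":0, "x":-0.0031, "y":0.0013, "z":0.115}, {"finger_gap":0, "x":-0.0031, "y":0.0013, "z":0.115}, {"finger_gap":0, "x":-0.0031, "y":0.0013, "z":0.115}, {"finger_gap":0, "x":-0.0031, "y":0.0013, "z":0.115}]' 10
python3 - <<'E'
from h import *
c=robot.capture("scene")["img"]
cv2.imwrite("pics/s1.png",cv2.resize(c[150:350,230:400],None,fx=3,fy=3))
p,q=pose();print(p)
# arc waypoints in tool frame
for th in (0.3,0.6,0.9,1.23):
    v=p[:2]-A;w=A+Ro.from_euler("z",th).as_matrix()[:2,:2]@v
    print(th,q.inv().apply(np.array([*(w-p[:2]),0])).round(1))
E
```

```text
t: 2.8
position: [591.4, -80.5, 59.3]
orientation: [0.001, 0.657, 0.754, -0.0]
wrist_force: [-1.5, -0.5, 6.0]
grip_width: 0.131
grip_force: 10.0
[591.40418972 -80.45702339  59.27034294]
0.3 [ 1.8 10.   0. ]
0.6 [ 6.4 19.   0. ]
0.9 [13.4 26.2 -0. ]
1.23 [23.3 31.4 -0. ]
```

View pics/s1.png

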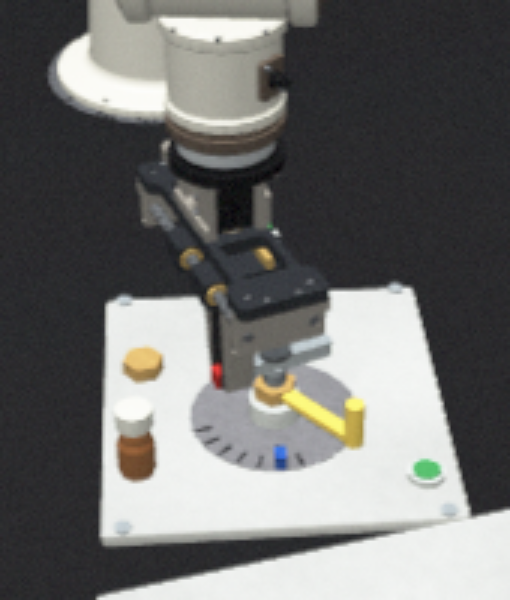

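The view shows the bar gripped between the fingers, with the red tip outside them. I turn it along the arc.

To row units: 31.4 mm / 800 = 0.0393, 31.2 mm / 800 = 0.039, -1.23 rad / 3.1416 = -0.3915.

```bash
python3 jog.py '[{"finger_gap":0, "x":0.0005, "y":0.0051, "az":-0.0382}, {"finger_gap":0, "x":0.0015, "y":0.0101, "az":-0.0764}, {"finger_gap":0, "x":0.003, "y":0.0149, "az":-0.1146}, {"finger_gap":0, "x":0.0053, "y":0.0195, "az":-0.1528}, {"finger_gap":0, "x":0.008, "y":0.0238, "az":-0.191}, {"finger_gap":0, "x":0.0113, "y":0.0278, "az":-0.2292}, {"finger_gap":0, "x":0.0149, "y":0.0313, "az":-0.2674}, {"finger_gap":0, "x":0.0188, "y":0.0344, "az":-0.3056}, {"finger_gap":0, "x":0.0233, "y":0.037, "az":-0.3438}, {"finger_gap":0, "x":0.0279, "y":0.039, "az":-0.382}, {"finger_gap":0, "x":0.0291, "y":0.0393, "az":-0.3915}, {"finger_gap":0, "x":0.0291, "y":0.0393, "az":-0.3915}]';python3 - <<'E'
from h import *
p,q=pose();d=p[:2]-A;print(np.arctan2(d[1],d[0])-YAW,np.linalg.norm(d),q.apply([1,0,0]))
to(33,0,59,np.pi)
E
```

```text
t: 3.85
position: [619.2, -53.3, 59.2]
orientation: [0.0, 0.101, 0.995, -0.001]
wrist_force: [-4.5, -1.5, 6.2]
grip_width: 0.13
grip_force: 10.0
0.016362109067812214 33.79707786935387 [-9.79515581e-01  2.01368093e-01 -3.41703346e-04]
[ 0.8 -0.6  0.2] [-0.002  0.     0.002]
```

To row units: 160 mm / 800 = 0.2, 120 mm / 800 = 0.15.

```bash
python3 jog.py '[{"finger_gap":0.45}, {"finger_gap":0.45}, {"finger_gap":0.45}, {"finger_gap":0.45, "z":-0.0375}, {"finger_gap":0.45, "z":-0.0813}, {"finger_gap":0.45, "x":0.05, "z":-0.0813}, {"finger_gap":0.45, "x":0.1, "z":-0.0813}, {"finger_gap":0.45, "x":0.15, "z":-0.0813}, {"finger_gap":0.45, "x":0.2, "z":-0.0813}, {"finger_gap":0.45, "x":0.2, "z":-0.0813}, {"finger_gap":0.45, "x":0.2, "z":-0.0813}]';python3 - <<'E'
from h import *
c=robot.capture("scene");i=c["img"]
cv2.imwrite("pics/s2.png",cv2.resize(i[200:340,250:400],None,fx=4,fy=4,interpolation=2))
for b in blobs(i,"red",ROI["scene"])+blobs(i,"yellow",ROI["scene"]):
    w=onz(c,b[1],64)-A;print(b,np.arctan2(w[1],w[0])-YAW,np.linalg.norm(w))
to(126.4,np.pi,75,np.pi)
E
```

```text
t: 4.77
position: [460.1, -19.2, 122.0]
orientation: [-0.001, 0.102, 0.995, 0.0]
wrist_force: [0.4, 0.0, 0.2]
grip_width: 0.446
grip_force: 0.0
(55, [322.9, 280.9], [320, 277, 7, 9]) -0.00439193360992346 40.06009319642743
(198, [344.1, 270.3], [327, 258, 30, 22]) 1.4004974320540768 48.31728104183888
[ 0.  -1.2 48.1] [0.    0.001 0.   ]
```

View pics/s2.png

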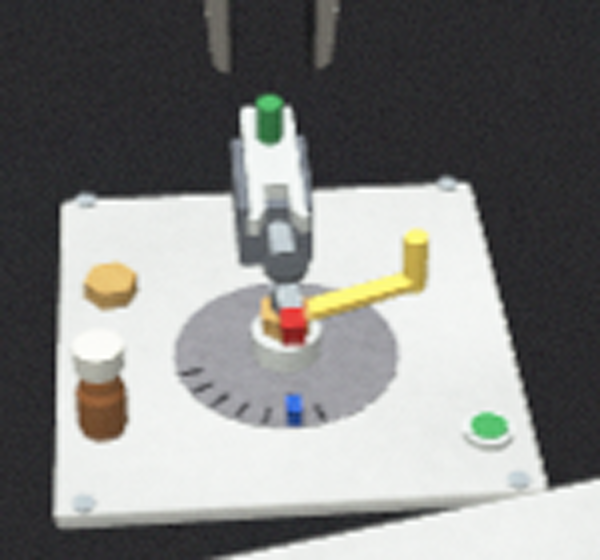

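The pointer (crop 293,325) lines up over the blue mark (294,409), about -0.004 rad off. Next I grip the knob and slide the fork home.

To row units: 46 mm / 800 = 0.0575, 30 mm / 800 = 0.0375.

```bash
python3 jog.py '[{"finger_gap":0.45, "y":-0.0015, "z":0.0375}, {"finger_gap":0.45, "y":-0.0015, "z":0.0575}, {"finger_gap":0.45, "y":-0.0015, "z":0.0575}, {"finger_gap":0, "y":-0.0015, "z":0.0575}, {"finger_gap":0, "y":-0.0015, "z":0.0575}, {"finger_gap":0, "y":-0.0015, "z":0.0575}, {"finger_gap":0, "y":-0.0015, "z":0.0575}, {"finger_gap":0, "y":-0.0015, "z":0.0575}]' 12; python3 jog.py '[{"finger_gap":0, "x":-0.0075}, {"finger_gap":0, "x":-0.015}, {"finger_gap":0, "x":-0.0225}, {"finger_gap":0, "x":-0.03}, {"finger_gap":0, "x":-0.035}, {"finger_gap":0, "x":-0.0375}, {"finger_gap":0, "x":-0.0375}]'; python3 -c "
from h import *
p,q=pose();print(np.hypot(*(p[:2]-A)))
to(95,np.pi,75,np.pi)"
```

```text
t: 5.48
position: [463.5, -21.3, 78.1]
orientation: [0.001, 0.102, 0.995, 0.0]
wrist_force: [1.6, 2.0, 0.4]
grip_width: 0.165
grip_force: 12.0
t: 6.07
position: [492.8, -27.5, 78.1]
orientation: [0.001, 0.102, 0.995, 0.0]
wrist_force: [-0.1, 1.8, 4.5]
grip_width: 0.168
grip_force: 12.0
95.2417717366361
[-0.2 -0.2  3.1] [0.    0.002 0.   ]
```

To row units: -3 mm / 800 = -0.0038, -1.5 mm / 800 = -0.0019.

```bash
python3 jog.py '[{"finger_gap":0, "x":-0.0019}, {"finger_gap":0, "x":-0.0038}, {"finger_gap":0, "x":-0.0038}]' 25;python3 jog.py '[{"finger_gap":0, "x":-0.0019}, {"finger_gap":0, "x":-0.0038}, {"finger_gap":0, "x":-0.0038}]'; python3 -c "
from h import *
p,q=pose();print(np.hypot(*(p[:2]-A)))"
```

```text
t: 6.32
position: [494.4, -27.8, 78.0]
orientation: [-0.0, 0.102, 0.995, 0.0]
wrist_force: [-3.9, 1.6, 9.1]
grip_width: 0.163
grip_force: 25.0
t: 6.57
position: [494.5, -27.8, 77.9]
orientation: [-0.004, 0.102, 0.995, 0.0]
wrist_force: [-15.5, 3.2, 19.1]
grip_width: 0.164
grip_force: 25.0
93.47825699847564
```

To row units: 80 mm / 800 = 0.1, -50 mm / 800 = -0.0625.

```bash
python3 jog.py '[{"finger_gap":0.45}, {"finger_gap":0.45}, {"finger_gap":0.45}, {"finger_gap":0.45}, {"finger_gap":0.45, "z":-0.0438}, {"finger_gap":0.45, "z":-0.0625}, {"finger_gap":0.45, "x":0.05, "z":-0.0625}, {"finger_gap":0.45, "x":0.1, "z":-0.0625}, {"finger_gap":0.45, "x":0.1, "z":-0.0625}]'
python3 - <<'E'
from h import *
c=robot.capture("scene");i=c["img"]
cv2.imwrite("pics/s3.png",cv2.resize(i[200:340,250:400],None,fx=4,fy=4,interpolation=2))
for k in("red","yellow","green"):
  for b in blobs(i,k,ROI["scene"]): print(k,b)
g=[b for b in blobs(i,"green",ROI["scene"]) if b[1][0]<345]
for b in g: x,y,w,h=b[2]; print("fork",np.hypot(*(onz(c,(x+w/2,y+3),96)-A)))
E
```

```text
t: 7.32
position: [410.7, -9.5, 123.3]
orientation: [-0.005, 0.102, 0.995, 0.001]
wrist_force: [-0.0, 0.4, -0.5]
grip_width: 0.454
grip_force: 0.0
red (55, [322.9, 280.9], [320, 277, 7, 9])
yellow (197, [344.1, 270.2], [327, 258, 30, 22])
green (63, [317.9, 236.4], [315, 231, 7, 12])
green (34, [371.7, 305.9], [368, 304, 8, 5])
fork 86.59493968547369
```

View pics/s3.png

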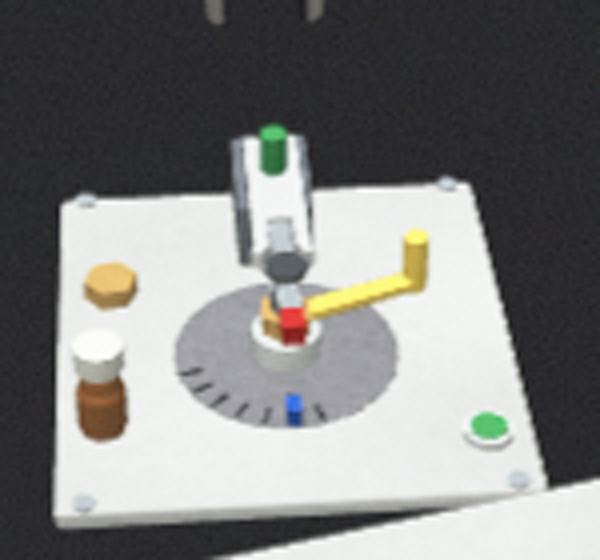

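The fork is home over the tail and the pointer is still on the mark. The post top is at crop (415,237).

Run:
```python
from h import *
c=robot.capture("scene")
w=onz(c,(353.4,258.9),70);d=w-A;a=np.arctan2(d[1],d[0])-YAW;print(w,a,np.hypot(*d))
to(78,a,120,a)
```

```text
[578.48691426  27.36668406] 1.8764822762360296 74.74523499999297
[-148.3   74.3    6.3] [-0.    -0.     1.265]
```

To row units: -148 mm / 800 = -0.185, -108 mm / 800 = -0.135, 1.25 rad / 3.1416 = 0.3979.

```bash
python3 jog.py '[{"finger_gap":0.45, "x":-0.045, "y":0.0225, "az":0.0382}, {"finger_gap":0.45, "x":-0.09, "y":0.045, "az":0.0764}, {"finger_gap":0.45, "x":-0.135, "y":0.0675, "z":0.0025, "az":0.1146}, {"finger_gap":0.45, "x":-0.185, "y":0.0925, "z":0.005, "az":0.1528}, {"finger_gap":0.45, "x":-0.185, "y":0.0925, "z":0.005, "az":0.191}, {"finger_gap":0.45, "x":-0.185, "y":0.0925, "z":0.005, "az":0.2292}, {"finger_gap":0.45, "x":-0.185, "y":0.0925, "z":0.005, "az":0.2674}, {"finger_gap":0.45, "x":-0.185, "y":0.0925, "z":0.005, "az":0.3056}, {"finger_gap":0.45, "x":-0.185, "y":0.0925, "z":0.005, "az":0.3438}, {"finger_gap":0.45, "x":-0.185, "y":0.0925, "z":0.005, "az":0.382}, {"finger_gap":0.45, "x":-0.185, "y":0.0925, "z":0.005, "az":0.3979}, {"finger_gap":0.45, "x":-0.185, "y":0.0925, "z":0.005, "az":0.3979}]'; python3 -c "
from h import *
to(78,1.89,52,1.89)"
```

```text
t: 8.42
position: [580.8, 29.6, 122.9]
orientation: [0.001, 0.665, 0.746, 0.0]
wrist_force: [-0.1, 0.5, -0.4]
grip_width: 0.45
grip_force: 0.0
[ 1.3 -3.7 70.9] [0.001 0.    0.   ]
```

To row units: 70 mm / 800 = 0.0875, 60 mm / 800 = 0.075.

```bash
python3 jog.py '[{"finger_gap":0.45, "x":0.0013, "y":-0.0038, "z":0.0375}, {"finger_gap":0.45, "x":0.0013, "y":-0.0044, "z":0.075}, {"finger_gap":0.45, "x":0.0013, "y":-0.0044, "z":0.0875}, {"finger_gap":0.45, "x":0.0013, "y":-0.0044, "z":0.0875}, {"finger_gap":0, "x":0.0013, "y":-0.0044, "z":0.0875}, {"finger_gap":0, "x":0.0013, "y":-0.0044, "z":0.0875}, {"finger_gap":0, "x":0.0013, "y":-0.0044, "z":0.0875}, {"finger_gap":0, "x":0.0013, "y":-0.0044, "z":0.0875}, {"finger_gap":0, "x":0.0013, "y":-0.0044, "z":0.0875}]' 15
python3 - <<'E'
from h import *
p,q=pose();v=p[:2]-A;print(np.hypot(*v),np.arctan2(v[1],v[0])-YAW)
for th in np.arange(.2,1.75,.2):
    w=A+Ro.from_euler("z",-th).as_matrix()[:2,:2]@v
    print(th.round(2),q.inv().apply(np.array([*(w-p[:2]),0])).round(1))
E
```

```text
t: 9.17
position: [576.3, 30.5, 54.3]
orientation: [0.001, 0.665, 0.747, 0.001]
wrist_force: [-0.7, 0.4, 3.3]
grip_width: 0.146
grip_force: 15.0
78.09821315943897 1.8996786713020772
0.2 [-1.4 15.5  0. ]
0.4 [-5.9 30.5  0.1]
0.6 [-13.3  44.2   0.1]
0.8 [-23.3  56.2   0.1]
1.0 [-35.4  66.    0.2]
1.2 [-49.2  73.2   0.2]
1.4 [-64.2  77.5   0.2]
1.6 [-79.8  78.7   0.2]
```

To row units: 73.2 mm / 800 = 0.0915, 69.8 mm / 800 = 0.0873, 1.2 rad / 3.1416 = 0.382.

```bash
python3 jog.py '[{"finger_gap":0, "x":-0.0004, "y":0.0098, "az":0.0318}, {"finger_gap":0, "x":-0.0018, "y":0.0194, "az":0.0637}, {"finger_gap":0, "x":-0.0041, "y":0.0289, "az":0.0955}, {"finger_gap":0, "x":-0.0074, "y":0.0381, "az":0.1273}, {"finger_gap":0, "x":-0.0116, "y":0.0469, "az":0.1592}, {"finger_gap":0, "x":-0.0166, "y":0.0553, "az":0.191}, {"finger_gap":0, "x":-0.0225, "y":0.063, "az":0.2228}, {"finger_gap":0, "x":-0.0291, "y":0.0703, "az":0.2546}, {"finger_gap":0, "x":-0.0364, "y":0.0766, "az":0.2865}, {"finger_gap":0, "x":-0.0443, "y":0.0825, "az":0.3183}, {"finger_gap":0, "x":-0.0528, "y":0.0873, "az":0.3501}, {"finger_gap":0, "x":-0.0615, "y":0.0915, "az":0.382}]'
python3 - <<'E'
from h import *
p,q=pose();v=p[:2]-A;print(np.hypot(*v),np.arctan2(v[1],v[0])-YAW,q.apply([1,0,0]))
for th in np.arange(.1,.55,.1):
    w=A+Ro.from_euler("z",-th).as_matrix()[:2,:2]@(v*78/np.hypot(*v))
    print(th.round(2),q.inv().apply(np.array([*(w-p[:2]),0])).round(1))
c=robot.capture("scene");print(blobs(c["img"],"red",ROI["scene"]))
E
```

```text
t: 10.17
position: [654.2, -9.4, 54.3]
orientation: [-0.0, 0.971, 0.239, 0.0]
wrist_force: [-3.7, 2.6, 5.5]
grip_width: 0.146
grip_force: 15.0
77.85852742670866 0.7095980742163134 [8.85879974e-01 4.63914283e-01 4.57775676e-04]
0.1 [-0.1  7.8 -0. ]
0.2 [-1.1 15.5 -0. ]
0.3 [-2.8 23.1 -0. ]
0.4 [-5.3 30.5 -0. ]
0.5 [-8.6 37.6 -0. ]
[(49, [321.4, 281.2], [319, 277, 6, 9])]
```

To row units: 30.5 mm / 800 = 0.0381, -2.8 mm / 800 = -0.0035, 0.4 rad / 3.1416 = 0.1273.

```bash
python3 jog.py '[{"finger_gap":0, "x":-0.0001, "y":0.0098, "az":0.0318}, {"finger_gap":0, "x":-0.0014, "y":0.0194, "az":0.0637}, {"finger_gap":0, "x":-0.0035, "y":0.0289, "az":0.0955}, {"finger_gap":0, "x":-0.0066, "y":0.0381, "az":0.1273}, {"finger_gap":0, "x":-0.0066, "y":0.0381, "az":0.1273}]'; python3 jog.py '[{"finger_gap":0, "x":-0.0001, "y":0.005, "az":0.0159}, {"finger_gap":0, "x":-0.0001, "y":0.005, "az":0.0159}]' 30;python3 -c "
from h import *
p,q=pose();v=p[:2]-A;print(np.hypot(*v),np.arctan2(v[1],v[0])-YAW)"
```

```text
t: 10.63
position: [663.6, -39.9, 54.2]
orientation: [-0.0, 0.999, 0.042, 0.0]
wrist_force: [-2.6, 1.0, 6.5]
grip_width: 0.145
grip_force: 15.0
t: 10.8
position: [663.8, -43.1, 54.2]
orientation: [-0.0, 1.0, 0.018, 0.0]
wrist_force: [-3.2, 1.7, 4.8]
grip_width: 0.138
grip_force: 30.0
77.9013313149343 0.25501011706994875
```

Close to the stop now. I continue in small steps and watch the force.

To row units: 4 mm / 800 = 0.005, 2 mm / 800 = 0.0025, 0.05 rad / 3.1416 = 0.0159.

```bash
for i in 1; do python3 jog.py '[{"finger_gap":0, "x":-0.0001, "y":0.0025, "az":0.008}, {"finger_gap":0, "x":-0.0004, "y":0.005, "az":0.0159}, {"finger_gap":0, "x":-0.0004, "y":0.005, "az":0.0159}]'; done; python3 jog.py '[{"finger_gap":0, "x":-0.0001, "y":0.0025, "az":0.0064}, {"finger_gap":0, "x":-0.0001, "y":0.0025, "az":0.0064}]' ;python3 -c "
from h import *
p,q=pose();v=p[:2]-A;print(np.hypot(*v),np.arctan2(v[1],v[0])-YAW,robot.get_obs()['torque'])"
```

```text
t: 11.05
position: [663.9, -46.7, 54.2]
orientation: [-0.0, 1.0, -0.006, 0.0]
wrist_force: [-2.2, 1.5, 6.4]
grip_width: 0.142
grip_force: 30.0
t: 11.22
position: [663.9, -48.4, 54.2]
orientation: [-0.001, 1.0, -0.016, 0.001]
wrist_force: [-1.8, 3.2, 5.7]
grip_width: 0.138
grip_force: 30.0
77.86538001401607 0.18756784354718503 [7.00342665e-01 5.58361995e-01 6.40061111e-04]
```

To row units: 2 mm / 800 = 0.0025, -0.1 mm / 800 = -0.0001, 0.02 rad / 3.1416 = 0.0064.

```bash
python3 jog.py '[{"finger_gap":0, "x":-0.0001, "y":0.0025, "az":0.0064}, {"finger_gap":0, "x":-0.0001, "y":0.0025, "az":0.0064}]';python3 jog.py '[{"finger_gap":0, "x":-0.0001, "y":0.0025, "az":0.0064}, {"finger_gap":0, "x":-0.0001, "y":0.0025, "az":0.0064}]';python3 -c "
from h import *
p,q=pose();v=p[:2]-A;print(np.hypot(*v),np.arctan2(v[1],v[0])-YAW)
c=robot.capture('scene');print(blobs(c['img'],'red',ROI['scene']))"
```

```text
t: 11.38
position: [663.8, -49.3, 54.2]
orientation: [-0.002, 1.0, -0.026, 0.001]
wrist_force: [-1.8, 6.9, 6.8]
grip_width: 0.139
grip_force: 30.0
t: 11.55
position: [663.7, -50.2, 54.3]
orientation: [-0.002, 0.999, -0.036, 0.001]
wrist_force: [-1.2, 9.3, 6.4]
grip_width: 0.136
grip_force: 30.0
77.76187036281355 0.16319673220605335
[]
```

To row units: 3 mm / 800 = 0.0038, 1.5 mm / 800 = 0.0019.

```bash
python3 jog.py '[{"finger_gap":0, "y":0.0019}, {"finger_gap":0, "y":0.0038}, {"finger_gap":0, "y":0.0038}]';python3 jog.py '[{"finger_gap":0, "y":0.0019}, {"finger_gap":0, "y":0.0038}, {"finger_gap":0, "y":0.0038}]';python3 -c "
from h import *
p,q=pose();v=p[:2]-A;print(np.hypot(*v),np.arctan2(v[1],v[0])-YAW)"
```

```text
t: 11.85
position: [663.6, -51.3, 54.3]
orientation: [-0.004, 0.999, -0.036, 0.001]
wrist_force: [-1.0, 15.2, 8.1]
grip_width: 0.139
grip_force: 30.0
t: 12.1
position: [663.4, -52.5, 54.3]
orientation: [-0.005, 0.999, -0.036, 0.001]
wrist_force: [0.2, 20.0, 7.0]
grip_width: 0.139
grip_force: 30.0
77.63921954750235 0.1344838951811842
```

The nut stopped at about 20 N (1.5 N m), so it is at its end stop. I release and look.

To row units: -200 mm / 800 = -0.25, -160 mm / 800 = -0.2.

```bash
python3 jog.py '[{"finger_gap":0.4, "y":-0.0025}, {"finger_gap":0.4, "y":-0.005}, {"finger_gap":0.4, "y":-0.005}, {"finger_gap":0.4, "y":-0.005}, {"finger_gap":0.4, "y":-0.005, "z":-0.0438}, {"finger_gap":0.4, "y":-0.005, "z":-0.0875}, {"finger_gap":0.4, "x":-0.05, "y":-0.005, "z":-0.0875}, {"finger_gap":0.4, "x":-0.1, "y":-0.005, "z":-0.0875}, {"finger_gap":0.4, "x":-0.15, "y":-0.005, "z":-0.0875}, {"finger_gap":0.4, "x":-0.2, "y":-0.005, "z":-0.0875}, {"finger_gap":0.4, "x":-0.25, "y":-0.005, "z":-0.0875}, {"finger_gap":0.4, "x":-0.25, "y":-0.005, "z":-0.0875}]'; python3 jog.py '[{"finger_gap":0.4, "x":-0.1}, {"finger_gap":0.4, "x":-0.1}, {"finger_gap":0.4, "x":-0.1}]'
python3 - <<'E'
from h import *
c=robot.capture("scene");i=c["img"]
cv2.imwrite("pics/s4.png",cv2.resize(i[200:340,250:400],None,fx=4,fy=4,interpolation=2))
for k in("red","yellow","green"):
  for b in blobs(i,k,ROI["scene"]):
    w=onz(c,b[1],64)-A;print(k,b,np.arctan2(w[1],w[0])-YAW,np.hypot(*w))
c=robot.capture("top")
for b in blobs(c["img"],"red",ROI["top"]):
    w=onz(c,b[1],70)-A;print(b,np.arctan2(w[1],w[0])-YAW,np.hypot(*w))
E
```

```text
t: 13.1
position: [453.9, -38.3, 118.9]
orientation: [-0.001, 0.999, -0.037, -0.006]
wrist_force: [-0.3, 0.8, -1.1]
grip_width: 0.398
grip_force: 0.0
t: 13.35
position: [376.2, -32.8, 119.6]
orientation: [-0.001, 0.999, -0.037, -0.004]
wrist_force: [0.4, -0.4, -0.6]
grip_width: 0.4
grip_force: 0.0
red (52, [321.5, 280.8], [319, 277, 6, 9]) -0.07688941974780908 39.619145677159615
yellow (158, [329.3, 294.3], [322, 282, 13, 24]) 0.1108724149772113 83.84313667776803
green (62, [317.9, 236.3], [315, 231, 7, 12]) 3.1324910942168955 124.41939722367802
green (34, [371.7, 305.9], [368, 304, 8, 5]) 0.619435607604501 152.68282118721345
(25, [344.0, 180.0], [342, 177, 5, 7]) -0.057903334168440374 39.861173022478006
```

View pics/s4.png

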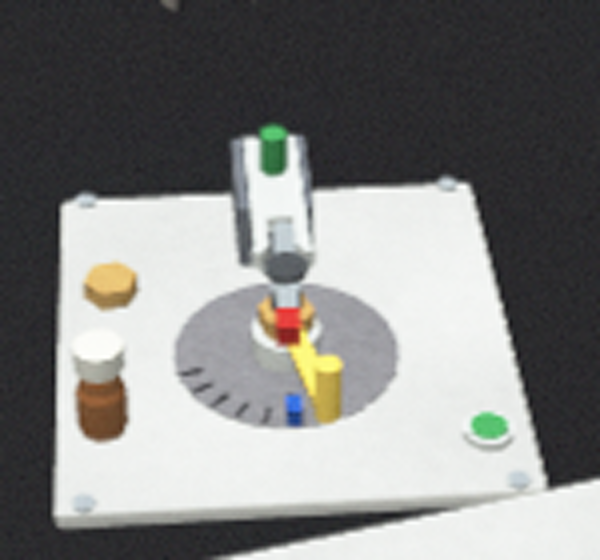

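The pointer sits at about -0.06 rad, at the limit of the fork's play. I centre it with a squared grip on the bar while the fork is still on.

```bash
python3 -c "
from h import *
to(33,0,119,0)"
```

```text
[236.1   1.2   4.1] [ 0.001 -0.001  0.131]
```

To row units: 236 mm / 800 = 0.295, 200 mm / 800 = 0.25, 0.131 rad / 3.1416 = 0.0417.

```bash
python3 jog.py '[{"finger_gap":0.4, "x":0.05, "az":0.0191}, {"finger_gap":0.4, "x":0.1, "az":0.0417}, {"finger_gap":0.4, "x":0.15, "az":0.0417}, {"finger_gap":0.4, "x":0.2, "az":0.0417}, {"finger_gap":0.4, "x":0.25, "y":0.0013, "az":0.0417}, {"finger_gap":0.4, "x":0.295, "y":0.0013, "z":0.0038, "az":0.0417}, {"finger_gap":0.4, "x":0.295, "y":0.0013, "z":0.0038, "az":0.0417}, {"finger_gap":0.4, "x":0.295, "y":0.0013, "z":0.0038, "az":0.0417}, {"finger_gap":0.4, "x":0.295, "y":0.0013, "z":0.0038, "az":0.0417}]'; python3 -c "
from h import *
to(33,0,59,0)"
```

```text
t: 14.2
position: [619.5, -53.2, 119.4]
orientation: [0.0, 0.995, -0.102, -0.0]
wrist_force: [0.5, 0.5, -0.1]
grip_width: 0.399
grip_force: 0.0
[-1.   0.7 60.4] [0.    0.    0.001]
```

To row units: 60 mm / 800 = 0.075, 55 mm / 800 = 0.0688.

```bash
python3 jog.py '[{"finger_gap":0.4, "x":-0.0013, "y":0.0009, "z":0.0375}, {"finger_gap":0.4, "x":-0.0013, "y":0.0009, "z":0.0688}, {"finger_gap":0.4, "x":-0.0013, "y":0.0009, "z":0.075}, {"finger_gap":0.4, "x":-0.0013, "y":0.0009, "z":0.075}, {"finger_gap":0, "x":-0.0013, "y":0.0009, "z":0.075}, {"finger_gap":0, "x":-0.0013, "y":0.0009, "z":0.075}, {"finger_gap":0, "x":-0.0013, "y":0.0009, "z":0.075}, {"finger_gap":0, "x":-0.0013, "y":0.0009, "z":0.075}, {"finger_gap":0, "x":-0.0013, "y":0.0009, "z":0.075}]' 15; python3 -c "
from h import *
p,q=pose();v=p[:2]-A;print(np.hypot(*v),np.arctan2(v[1],v[0])-YAW)
to(33,0,59,0)"
```

```text
t: 14.95
position: [619.1, -54.1, 61.8]
orientation: [0.001, 0.995, -0.102, 0.002]
wrist_force: [0.0, -0.8, 5.4]
grip_width: 0.132
grip_force: 15.0
33.90318517789553 -0.006741724285312806
[-0.9 -0.2  2.8] [ 0.001 -0.003  0.001]
```

To row units: -128 mm / 800 = -0.16, -80 mm / 800 = -0.1.

```bash
python3 jog.py '[{"finger_gap":0.4}, {"finger_gap":0.4}, {"finger_gap":0.4}, {"finger_gap":0.4, "z":-0.0438}, {"finger_gap":0.4, "z":-0.075}, {"finger_gap":0.4, "x":-0.05, "z":-0.075}, {"finger_gap":0.4, "x":-0.1, "z":-0.075}, {"finger_gap":0.4, "x":-0.16, "z":-0.075}, {"finger_gap":0.4, "x":-0.16, "z":-0.075}, {"finger_gap":0.4, "x":-0.16, "z":-0.075}]'; python3 -c "
from h import *
to(94,np.pi,78,0)"
```

```text
t: 15.78
position: [489.3, -26.3, 118.6]
orientation: [-0.0, 0.995, -0.102, -0.002]
wrist_force: [1.2, -0.3, 0.6]
grip_width: 0.4
grip_force: 0.0
[ 5.   0.6 40.6] [-0.     0.003  0.001]
```

Grip the knob, then slide back 31.6 mm and beyond, to the stop.

To row units: 40 mm / 800 = 0.05, 25 mm / 800 = 0.0313.

```bash
python3 jog.py '[{"finger_gap":0.4, "x":0.0063, "y":0.0013, "z":0.0313}, {"finger_gap":0.4, "x":0.0063, "y":0.0013, "z":0.05}, {"finger_gap":0.4, "x":0.0063, "y":0.0013, "z":0.05}, {"finger_gap":0, "x":0.0063, "y":0.0013, "z":0.05}, {"finger_gap":0, "x":0.0063, "y":0.0013, "z":0.05}, {"finger_gap":0, "x":0.0063, "y":0.0013, "z":0.05}, {"finger_gap":0, "x":0.0063, "y":0.0013, "z":0.05}, {"finger_gap":0, "x":0.0063, "y":0.0013, "z":0.05}]' 25; python3 jog.py '[{"finger_gap":0, "x":-0.0075}, {"finger_gap":0, "x":-0.015}, {"finger_gap":0, "x":-0.0225}, {"finger_gap":0, "x":-0.03}, {"finger_gap":0, "x":-0.0363}, {"finger_gap":0, "x":-0.0413}, {"finger_gap":0, "x":-0.0413}]';  python3 jog.py '[{"finger_gap":0, "x":-0.0019}, {"finger_gap":0, "x":-0.0038}, {"finger_gap":0, "x":-0.0038}]';python3 jog.py '[{"finger_gap":0, "x":-0.0019}, {"finger_gap":0, "x":-0.0038}, {"finger_gap":0, "x":-0.0038}]';python3 -c "
from h import *
p,q=pose();print(np.hypot(*(p[:2]-A)))"
```

```text
t: 16.45
position: [498.8, -28.8, 81.2]
orientation: [-0.001, 0.995, -0.102, 0.002]
wrist_force: [2.7, 4.6, 1.4]
grip_width: 0.161
grip_force: 25.0
t: 17.03
position: [465.7, -21.9, 81.2]
orientation: [-0.001, 0.995, -0.102, 0.001]
wrist_force: [0.9, 4.4, 1.8]
grip_width: 0.166
grip_force: 25.0
t: 17.28
position: [465.5, -21.9, 81.4]
orientation: [-0.001, 0.995, -0.102, 0.005]
wrist_force: [10.0, 4.0, -6.1]
grip_width: 0.159
grip_force: 25.0
t: 17.53
position: [465.3, -21.9, 81.6]
orientation: [-0.0, 0.995, -0.103, 0.008]
wrist_force: [20.8, 3.0, -16.4]
grip_width: 0.16
grip_force: 25.0
123.25452247719025
```

To row units: -100 mm / 800 = -0.125, -60 mm / 800 = -0.075.

```bash
python3 jog.py '[{"finger_gap":0.4}, {"finger_gap":0.4}, {"finger_gap":0.4}, {"finger_gap":0.4}, {"finger_gap":0.4, "z":-0.0438}, {"finger_gap":0.4, "x":-0.025, "z":-0.075}, {"finger_gap":0.4, "x":-0.075, "z":-0.075}, {"finger_gap":0.4, "x":-0.125, "z":-0.075}, {"finger_gap":0.4, "x":-0.125, "z":-0.075}, {"finger_gap":0.4, "x":-0.125, "z":-0.075}]'
python3 - <<'E'
from h import *
c=robot.capture("scene");i=c["img"]
for k in("red","yellow","green"):
  for b in blobs(i,k,ROI["scene"]):
    w=onz(c,b[1],64)-A;print(k,b,np.arctan2(w[1],w[0])-YAW,np.hypot(*w))
c2=robot.capture("top")
for b in blobs(c2["img"],"red",ROI["top"]):
    w=onz(c2,b[1],70)-A;print(b,np.arctan2(w[1],w[0])-YAW,np.hypot(*w))
a=cv2.resize(i[215:335,255:390],(400,356),interpolation=2);b=cv2.resize(c2["img"][145:268,280:398],(400,417),interpolation=2)[:356]
cv2.imwrite("pics/s5.png",np.hstack([a,b]))
E
```

```text
t: 18.37
position: [359.3, -0.8, 139.6]
orientation: [0.0, 0.995, -0.102, 0.001]
wrist_force: [0.5, -0.1, 0.1]
grip_width: 0.402
grip_force: 0.0
red (53, [322.3, 280.9], [319, 277, 7, 9]) -0.03540873855586055 39.98548695925015
yellow (164, [330.7, 294.3], [323, 284, 14, 21]) 0.14353179527623725 84.42045250837491
green (61, [317.0, 228.1], [314, 223, 7, 12]) 3.1324536425803213 159.2538687419144
green (34, [371.7, 305.9], [368, 304, 8, 5]) 0.619435607604501 152.68282118721345
(24, [343.3, 179.8], [341, 177, 5, 7]) -0.0112756968996158 39.92614616549665
```

View pics/s5.png

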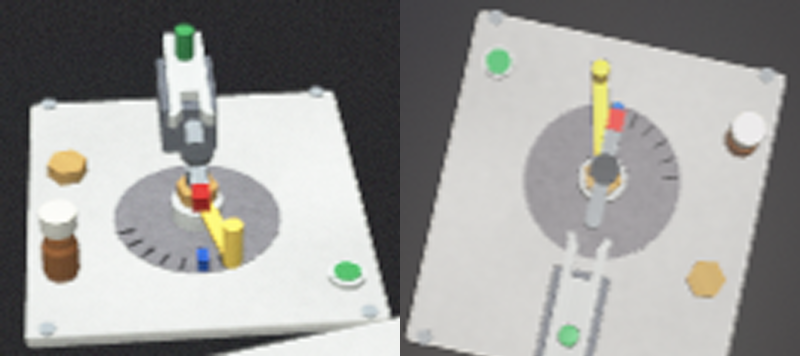

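```bash
python3 -c "
from station import robot
print(robot.job_done())"
```

```text
the job is handed in; nothing more can be done
None
```

I handed the job in at about 18.5 s: the cameras put the pointer within about 0.01–0.035 rad of the mark. The nut was pushed to its stop with the fork home, and the fork is fully back; I re-centred the pointer by hand-grip before sliding the fork off, because tightening had turned it about 0.06 rad.

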